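# Start a spin in the bench centrifuge

### The job

The small bench centrifuge is loaded with vials: start its run. First switch it on by pressing down the raised half of the black rocker, then push the open lid down until its catch engages and it stays shut by itself, and last press the green start key fully in and let it go. This is all pressing and pushing with the closed fingers: lift nothing, do not press the red stop key or swing the lid further open, and leave the tube, the beaker and the marker where they are.

Things in the scene. Friction and masses are not known exactly. Their poses are not given: they have to be found in the camera images.
- centrifuge: white bench centrifuge, fixed; housing 250 (x) x 210 (y) x 88 mm high, x = -140 to +110. Origin: centre of its underside. z up, x from its front (key panel, robot's side) to its rear (lid hinge), y to the left. Panel rises 12 degrees rearward, z = 70 mm at the front edge, 88 at x = -55. On it: black rocker (left), green start key (middle), red stop key (right).
- rocker_on (a point): point on the raised left half of the black power rocker, 15 mm left of its pivot, on that half's surface. Rocker 21 (x) x 44 (y) mm, V-shaped top, tips about a line along the centrifuge's x. Off: left half (white bar) stands up at 0.34 rad. On: left half lies parallel with the panel, 5 mm lower at this point, still 4 mm proud of its bezel. Takes about 2 N here.
- rocker (a joint): angle of the power rocker: 0 = off (left half raised), 0.34 rad = on (left half fully down). It has friction and stays where it is left.
- lid_lip (a point): centre of the top of the blue finger lip at the middle of the lid's free front edge. The flat zone to push on is 66 mm wide, from 15 mm in front of this point to 21 mm behind it (towards the hinge), where the lid's clear dome rises 9 mm higher. Lid shut: 57 mm in front of the centrifuge's origin, 102 mm above the worktop.
- lid_hinge (a point): middle of the lid's hinge line, 98 mm behind the centrifuge's origin and 93 mm above the worktop; the line runs along the centrifuge's y axis. The lip point lies 155 mm from it along the lid and 9 mm above the lid's plane through the hinge.
- lid (a joint): angle of the grey-framed clear lid (150 x 196 mm), rad: 0 = shut, growing as its front rises; starts at 0.7 to 0.98. Friction holds it there. Pushing it shut takes 2 to 3 N at the lip, about 5 N near 0.05, where a pin passes a sprung catch; firm stop at -0.02. Caught, it rests at 0.00 to 0.03; let go before that it springs up to 0.3 to 0.45.
- start_key_top (a point): centre of the top of the green start key (white triangle), 20 (x) x 24 (y) mm, standing 8 mm proud of the panel and parallel with it.
- start_key (a joint): how far the start key is pressed, m: 0 = up, 0.0035 = fully in; sprung, about 1.2 N at first and 3.5 N fully in. It comes up again when let go.
- stop_key_top (a point): centre of the top of the red stop key (white square), of the same size, 60 mm to the right of the start key. Not to be pressed.
- stop_key (a joint): how far the red stop key is pressed, m: 0 = up, 0.0035 = fully in.
- tube: bystander: clear 50 ml tube with an orange cap, standing upright, diameter 34 mm, 116 mm high, beside the left side of the centrifuge's panel. Origin at the centre of its foot, z axis up.
- beaker: bystander: small clear beaker, diameter 50 mm, 60 mm high, beside the right side of the centrifuge's panel. Origin at the centre of its foot, z axis up.
- marker: bystander: white marker pen with a black cap, 139 mm long (its y axis), 14 mm thick, lying on the worktop in front of the centrifuge. Origin below its middle, on the worktop.

How it is judged:
On the way, in this order (a step that is already met when the one before it is completed fails the run):
1. the rocker is switched on while the lid is still open (value of joint rocker above 0.28 rad and value of joint lid above 0.2 rad), for 0.1 s.
2. the lid is pushed shut and stays shut with the fingers off it (value of joint lid below 0.04 rad and contact force between the fingers and lid below 0.1 N), for 0.3 s.
3. the green start key is pressed fully in (value of joint start_key above 0.0026 m and value of joint lid below 0.04 rad and value of joint rocker above 0.28 rad), for 0.04 s.
At the end, for the whole second after the job is handed in: the rocker is on (over 0.28 of 0.34 rad), the lid is caught and stays within 0.04 rad of shut by itself, both keys are up again, and tube, beaker and marker stand or lie where they were (within 20, 20 and 25 mm) (value of joint rocker above 0.28 rad and value of joint lid below 0.04 rad and value of joint each of start_key, stop_key below 0.0008 m and distance of each of tube, beaker from where it was at the start of the episode below 0.02 m and distance of marker from where it was at the start of the episode below 0.025 m and angle between each of tube, beaker's own z axis and vertical below 0.1 rad); the robot touches nothing.
It fails at once if the start key is pressed before the lid is shut (value of joint start_key above 0.0018 m and value of joint lid above 0.05 rad).
It fails at once if the red stop key is pressed (value of joint stop_key above 0.0012 m).
It fails at once if the lid is lifted further open (value of joint lid above 1.2 rad).
It fails at once if a bystander is lifted or knocked over (height (world z) of any of tube, beaker, marker above 0.02 m or angle between any of tube, beaker's own z axis and vertical above 0.6 rad).
It also fails if it takes over 48 s, if anything falls off the work surface, if the arm or the gripper's body presses on something with over 40 N, if the wrist force passes 120 N, or if a joint passes its speed limit or range.

### The arm

A 6-joint arm with a two-finger parallel gripper is mounted at the origin on a cart in front of the work surface, level with it; the furniture and walls round the work are solid. World frame = base frame: x ahead of the robot, y to its left, z up, the work surface at z = 0. Lengths are in m, angles in rad, forces in N, time in s.
With the tool pointing down it reaches from about 0.375 to 0.9 m from the base axis. Payload 3.1 kg.
Tool frame: the origin (TCP) lies between the finger pads; the fingertips stand 19 mm ahead of it and the grasp point (between the pads) is the TCP; z points along the fingers, y is the direction in which the jaws open and shut (so a half turn about z gives the same grasp; the last joint's range is limited). The gripper opens to 87 mm and grips with 3 to 60 N. Pads are 19 mm wide; open, the fingers measure 117 mm over their backs; the gripper's body (75 mm by 190 mm) begins 51 mm behind the grasp point.
Start: joints at [-1.409, 0.527, 1.433, -0, 1.181, -0.178], TCP at [0.208, -0.589, 0.242] pointing down, gripper open.
Joint ranges: [-3.08, 3.08], [-0.75, 2.2], [0.22, 2.44], [-1.43, 4.57], [0, 2.65], [-2.85, 2.85]. Speed limits (rad/s): [2.79, 2.79, 3.14, 3.14, 3.14, 3.14].

### API

Orientations are given as a unit quaternion [x, y, z, w].
In Python, from rig import robot gives the robot as it stands.
- The arm moves only by the tool apply_moves, never from a script. Its argument "series" is a list of rows, each a list of 7 numbers: the shift along the tool's x, y, z in cm, then the turn, a rotation vector about the tool's x, y, z in degrees, then the opening, from 0 (shut) to 1 (fully open). In form: [[dx, dy, dz, rx, ry, rz, grip], ...]. A call has 1 to 5 rows; each row is the pose to reach, as a shift and turn from the pose commanded when the call began, along the tool's axes at that moment; what a row does not reach only later rows make up. A row lasts 1/12 s, in which the tool goes at most 41.7 mm and 7.16 degrees, less where a joint would pass 70% of its speed; a pose out of reach is approached as far as the arm can. A call with a gripper value outside its range is refused whole. The fingers move at their own pace and stop on an object; "newtons" is the grip in N (left out, the last holds). Time passes only in rows, so rows that repeat a pose let the fingers close. It gives the time, the measured TCP pose, the force and the opening at its end, in the units of the state.
- robot.get_obs(): the state, without advancing time (a new reading comes with each control period).
- robot.camera(name): name is "scene" or "top" or "wrist"; returns the picture (384x512x3 uint8, red, green, blue); there is no depth.
- robot.camera_params(name): a dict with "mtx" (3x3 intrinsics, pixels), "origin" and "rotation" of the camera in the world. Camera axes: x right, y down, z forward; pixel columns grow to the right and rows downward; lengths in m; the calibration is good to about 2 mm. The wrist camera is an equidistant fisheye: a pixel r from the principal point sees the ray r / f radians off the axis. A picture is of the moment at which its call begins: read the wrist's pose just before it. camera_params takes no time and is no camera call; for the wrist camera it gives the pose at the moment of the call.
- robot.hand_in(): hands the job in, once; it reports no verdict.
The state is a dict: "time": time; "q": joint angles; "joint_velocities": joint speeds; "joint_torque": joint torques, N m; "position": TCP position; "tool_rot": TCP orientation; "ft_force": force on the tool from outside, world axes, zero at the start; "moment": the same for the moment, N m; "grip_width": finger opening in m.
Only numpy, scipy, OpenCV 4.12 (cv2) and the standard library are available. Lean on these libraries where they do the work, as an engineer would, in place of code of your own. Each camera call takes 0.05 s, during which the arm holds its last target. There are 200 camera calls.

## Working session

There is one attempt and no reset: what is moved stays moved. The work goes in short steps, Python scripts to look and compute and a tool call to move; the robot and the scene stay as the last step left them, time stands still between calls to the robot, and variables do not carry over. Pictures are saved under pics/ and viewed, about 8 in all and at most 12, crops included, and the job is handed in when it is done.

Besides the shell and the picture viewer there is one more tool, called after "Request:" as name([rows], argument=value, ...), one row to a line, values as JSON. apply_moves: Moves the arm, as the interface text tells. Its arguments: {"type":"object","properties":{"series":{"type":"array"},"newtons":{"type":"number"}},"required":["series"]}

```bash
mkdir -p pics; ls; python3 - <<'E'
from rig import robot
import cv2,numpy as np
o=robot.get_obs();print(o)
for n in("scene","top"):
    im=robot.camera(n);cv2.imwrite(f"pics/{n}0.png",im[:,:,::-1]);p=robot.camera_params(n);print(n,{k:np.round(v,4).tolist() for k,v in p.items()})
E
```

```text
pics
{'time': 0.0, 'q': array([-1.40951959e+00,  5.28449797e-01,  1.43390552e+00, -1.32541237e-05,
        1.18138737e+00, -1.78510169e-01]), 'joint_velocities': array([-1.63824926e-03,  5.74371240e-05, -3.08009221e-04, -5.46387916e-04,
        3.81292286e-04, -4.11091564e-04]), 'joint_torque': array([ 1.05116083e-03, -4.40034592e+01, -1.76592243e+01,  6.33698283e-02,
        5.82089857e-02, -1.53938836e-04]), 'position': array([ 0.2082093 , -0.58856502,  0.24058062]), 'tool_rot': array([ 9.85601791e-01,  1.69079725e-01,  3.13498690e-06, -1.07502601e-03]), 'ft_force': array([-0.48865531,  0.10349928,  0.15790363]), 'moment': array([ 0.00824547, -0.03607723,  0.04469352]), 'grip_width': 0.08642758496145297}
scene {'mtx': [[440.4987, 0.0, 256.1209], [0.0, 440.4987, 191.108], [0.0, 0.0, 1.0]], 'origin': [0.0097, 0.6574, 0.6252], 'rotation': [-0.374, 0.814, -0.4042, 0.1851]}
top {'mtx': [[388.1077, 0.0, 246.7766], [0.0, 388.1077, 190.0005], [0.0, 0.0, 1.0]], 'origin': [0.4882, 0.1904, 0.9203], 'rotation': [0.717, -0.6964, 0.0224, -0.0183]}
```

View pics/scene0.png

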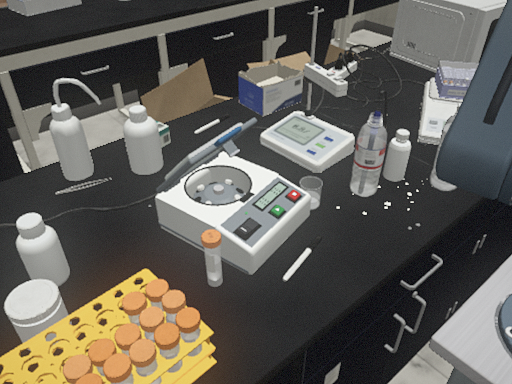

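View pics/top0.png

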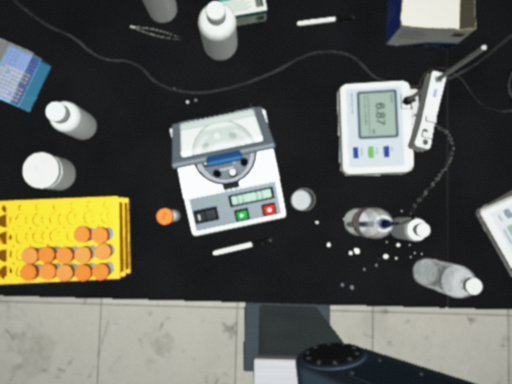

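The scene view shows the centrifuge with its lid open: rocker (246,230), green key (277,211), red key (294,196), blue lip (235,132). In the top view these are at (207,215), (241,214), (269,209) and (225,158). The tube is at (167,216), the beaker at (303,199) and the marker at (240,247).

```bash
cat > h.py <<'E'
import numpy as np,cv2
from scipy.spatial.transform import Rotation as R
from rig import robot
def ray(n,uv):
    p=robot.camera_params(n);M=p["mtx"]
    d=np.array([(uv[0]-M[0,2])/M[0,0],(uv[1]-M[1,2])/M[1,1],1.]);
    r=np.array(p["rotation"]); r=R.from_quat(r) if r.size==4 else R.from_matrix(r)
    d=r.apply(d);return np.array(p["origin"]),d/np.linalg.norm(d)
def tri(a,b):
    A=0;B=0;rs=[ray("scene",a),ray("top",b)]
    for o,d in rs:
        P=np.eye(3)-np.outer(d,d);A=A+P;B=B+P@o
    x=np.linalg.solve(A,B);return x,[float(np.linalg.norm(np.cross(x-o,d)))*1e3 for o,d in rs]
def onz(n,uv,z):
    o,d=ray(n,uv);return o+d*(z-o[2])/d[2]
def blobs(im,lo,hi,win,amin=15):
    h=cv2.cvtColor(im,cv2.COLOR_RGB2HSV);m=cv2.inRange(h,np.array(lo),np.array(hi))
    x0,y0,x1,y1=win;k=np.zeros_like(m);k[y0:y1,x0:x1]=m[y0:y1,x0:x1]
    n,l,s,c=cv2.connectedComponentsWithStats(k)
    return sorted([(int(s[i,4]),np.round(c[i],2).tolist(),s[i,:4].tolist()) for i in range(1,n) if s[i,4]>=amin],reverse=True)[:3]
E
python3 - <<'E'
from h import *
S=cv2.imread("pics/scene0.png")[:,:,::-1].copy();T=cv2.imread("pics/top0.png")[:,:,::-1].copy()
ws=(150,110,330,270);wt=(165,100,295,240)
g=[];
for n,lo,hi in(("green",(50,100,60),(85,255,255)),("red",(170,120,80),(180,255,255)),("red0",(0,120,80),(6,255,255)),("blue",(98,110,50),(118,255,255)),("black",(0,0,0),(180,255,60))):
    print(n,blobs(S,lo,hi,ws),blobs(T,lo,hi,wt))
a=cv2.resize(S[170:270,200:330],None,fx=4,fy=4,interpolation=2);b=cv2.resize(T[140:240,170:300],None,fx=4,fy=4,interpolation=2)
cv2.imwrite("pics/crop.png",cv2.resize(np.vstack([a,b]),None,fx=.74,fy=.74)[:,:,::-1])
E
```

```text
green [(67, [277.13, 210.0], [271, 205, 13, 11]), (17, [163.53, 130.76], [160, 128, 8, 7])] [(97, [241.57, 214.52], [236, 209, 12, 12])]
red [] []
red0 [(69, [293.35, 194.9], [287, 190, 13, 10])] [(82, [268.52, 208.68], [263, 204, 12, 11])]
blue [(101, [228.87, 134.66], [215, 127, 26, 18]), (19, [258.79, 111.11], [254, 110, 8, 5])] [(338, [223.77, 157.91], [207, 151, 36, 15])]
black [(2017, [202.55, 128.68], [150, 110, 133, 72]), (1901, [309.41, 243.94], [258, 188, 72, 82]), (354, [154.36, 225.64], [150, 196, 18, 53])] [(6241, [234.83, 165.58], [165, 100, 130, 140]), (83, [207.13, 213.36], [195, 208, 23, 13]), (43, [230.47, 184.63], [225, 182, 12, 6])]
```

View pics/crop.png

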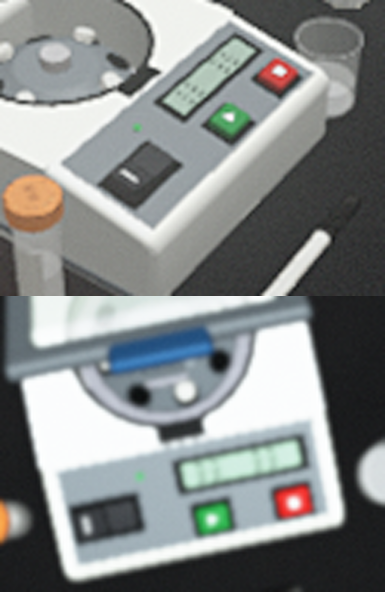

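```bash
python3 - <<'E'
from h import *
P={}
for n,a,b in(("green",(277.1,210),(241.5,214.4)),("red",(293.3,194.8),(268.5,208.6)),("rocker",(248,228.4),(206.6,215.5)),("bar",(243.6,229.1),(198.7,216.4)),("lip",(233,134),(223.8,157.9))):
    x,e=tri(a,b);P[n]=x;print(n,np.round(x,4),np.round(e,1))
d=P["green"]-P["red"];print("dist",np.linalg.norm(d));yaw=np.arctan2(d[1],d[0])-np.pi/2
d2=P["rocker"]-P["red"];print("yaw",yaw,np.arctan2(d2[1],d2[0])-np.pi/2)
c,s=np.cos(yaw),np.sin(yaw);ex=np.array([c,s,0]);ey=np.array([-s,c,0])
# housing corners from top image crop: front-left, front-right (top edge z~.07)
q=lambda u,v:(170+u/2.96,140+(v-296)/2.96)
fl=onz("top",q(69,580),.066);fr=onz("top",q(344,522),.066);print("front corners",fl,fr,np.linalg.norm(fl-fr))
d=fl-fr;print("yaw edge",np.arctan2(d[1],d[0])-np.pi/2)
for n in P: print(n,"rel front mid",(P[n]-(fl+fr)/2)@ex,(P[n]-(fl+fr)/2)@ey)
print("tube",onz("top",(164.5,216),.116),"beaker",onz("top",(303,199.5),.06),"marker",[onz("top",u,.007) for u in((214,253),(270,240))])
E
```

```text
green [0.4835 0.196  0.0779] [0.2 0.2]
red [0.4977 0.1378 0.0777] [0.2 0.2]
rocker [0.4794 0.2721 0.0773] [0.6 0.6]
bar [0.4761 0.2869 0.0867] [0.9 0.9]
lip [0.5831 0.227  0.2157] [4.8 4.8]
dist 0.05988103014897293
yaw 0.24039887197098686 0.13547197957523927
front corners [0.43346882 0.30021995 0.066     ] [0.48210832 0.09788369 0.066     ] 0.20810037264860096
yaw edge 0.2359131474343501
green rel front mid 0.0241985099760583 -0.009080565110912311
red rel front mid 0.024198509976058297 -0.06896101584534461
rocker rel front mid 0.03838595328735272 0.06575505606194494
bar rel front mid 0.03874749056925172 0.08096926968786707
lip rel front mid 0.1283391240331683 -0.0027204321342931092
tube [0.47592438 0.35471798 0.116     ] beaker [0.52044696 0.06083781 0.06      ] marker [array([0.39149215, 0.25811937, 0.007     ]), array([0.42537529, 0.12818529, 0.007     ])]
```

```bash
cat >> h.py <<'E'
YAW=.238
EX=np.array([np.cos(YAW),np.sin(YAW),0]);EY=np.array([-EX[1],EX[0],0]);EZ=np.array([0,0,1.])
def go(tip,tilt=12.,o=None):
    "numbers for a move bringing the fingertip centre to tip (world), tool tilted back by tilt deg"
    o=o or robot.get_obs();t=np.radians(tilt)
    z=np.sin(t)*EX-np.cos(t)*EZ;x=np.cos(t)*EX+np.sin(t)*EZ
    Rt=R.from_matrix(np.c_[x,np.cross(z,x),z]);Rn=R.from_quat(o["tool_rot"])
    d=Rn.inv().apply(np.array(tip)-.019*z-o["position"])*100
    print(np.round(d,2),np.round((Rn.inv()*Rt).as_rotvec(degrees=True),2))
E
python3 - <<'E'
from h import *
go([.38,-.42,.34]);go([.50,-.15,.34]);go([.46,.05,.34]);go([.46,.20,.32]);go([.4761,.2869,.14])
E
```

```text
[ 21.42 -10.24 -11.77] [-0.72 11.97  5.8 ]
[ 41.74 -31.69 -11.72] [-0.72 11.97  5.8 ]
[ 44.63 -51.88 -11.68] [-0.72 11.97  5.8 ]
[ 49.63 -66.02  -9.65] [-0.72 11.97  5.8 ]
[ 54.04 -73.64   8.37] [-0.72 11.97  5.8 ]
```

Request:
apply_moves([
  [3,-1.5,-2,0,0,0,0],
  [6,-3,-4,0,0,0,0],
  [9,-4.5,-6,0,0,0,0],
  [12,-6,-8,0,0,0,0],
  [15,-7.5,-10,0,0,0,0],
])

```text
time: 0.52
position: [0.3254, -0.467, 0.3419]
tool_rot: [0.986, 0.169, -0.0, -0.001]
ft_force: [-0.0, -0.9, 0.6]
grip_width: 0.0617
```

Request:
apply_moves([
  [3,-2.5,-0.4,0,0,0,0],
  [6,-5,-0.8,0,0,0,0],
  [9,-7.5,-1.2,0,0,0,0],
  [12,-10,-1.6,0,0,0,0],
  [15,-13,-2,0,0,0,0],
])

```text
time: 0.93
position: [0.4232, -0.2954, 0.3613]
tool_rot: [0.986, 0.169, 0.0, 0.0]
ft_force: [1.2, -0.1, -0.9]
grip_width: 0.028
```

Request:
apply_moves([
  [2,-3,0,0,0,0,0],
  [4.5,-6,0,0,0,0,0],
  [6.5,-9,0,0,0,0,0],
  [9,-12,0,0,0,0,0],
  [11,-15,0,0,0,0,0],
])

```text
time: 1.35
position: [0.4765, -0.1167, 0.3612]
tool_rot: [0.986, 0.169, 0.0, -0.0]
ft_force: [1.1, 0.6, 0.5]
grip_width: 0.0014
```

Request:
apply_moves([
  [0.5,-3.5,0,0,0,0,0],
  [1,-7,0,0,0,0,0],
  [1.5,-10,0,0,0,0,0],
  [2.5,-13.5,0,0,0,0,0],
  [3,-16,0,0,0,0,0],
])

```text
time: 1.77
position: [0.4501, 0.0447, 0.3612]
tool_rot: [0.986, 0.17, -0.0, -0.001]
ft_force: [-0.6, 0.8, -0.4]
grip_width: 0.0005
```

```bash
python3 - <<'E'
from h import *
go([.46,.25,.28]);go([.4761,.2869,.2])
E
```

```text
[  7.41 -19.05   6.28] [-0.7  12.02  5.86]
[ 10.16 -21.98  14.29] [-0.7  12.02  5.86]
```

Request:
apply_moves([
  [1.5,-4,1,0,3,1.5,0],
  [3,-8,2,0,6,3,0],
  [4.5,-11.5,3,0,9,4.5,0],
  [6,-15,4,-0.7,12,5.9,0],
  [7.4,-18.5,5,-0.7,12,5.9,0],
])

```text
time: 2.18
position: [0.4566, 0.2428, 0.3105]
tool_rot: [0.988, 0.117, 0.104, -0.012]
ft_force: [0.2, -1.0, 0.2]
grip_width: 0.0005
```

```bash
python3 - <<'E'
from h import *
go([.4761,.2869,.115]);
for n in("wrist","top"):
    p=robot.camera_params(n)
    im=robot.camera(n);cv2.imwrite(f"pics/{n}1.png",im[:,:,::-1])
    if n=="wrist":print(p);np.savez("w1.npz",**p)
E
```

```text
[-1.2  -3.85 17.83] [ 0.08  0.02 -0.11]
{'mtx': array([[297.31863964,   0.        , 254.98796992],
       [  0.        , 297.31863964, 185.30284295],
       [  0.        ,   0.        ,   1.        ]]), 'origin': array([0.49784377, 0.25231704, 0.46635548]), 'rotation': array([ 0.78484144, -0.61876198, -0.02108292,  0.02670275])}
```

View pics/wrist1.png

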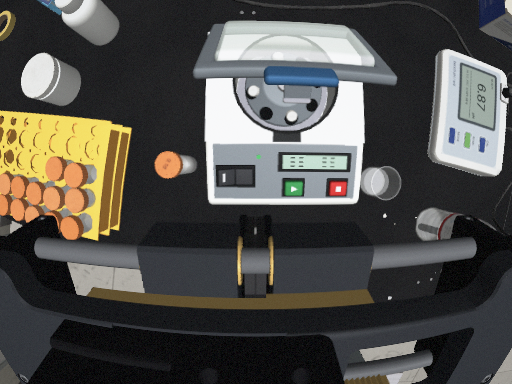

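The wrist view shows the rocker centre at (236,177) with its white bar at (225,177), the green key at (293,187), the red key at (338,187), and the blue lip centred near (300,75). I'll cross-check positions with rays from this camera.

```bash
cat >> h.py <<'E'
def wray(uv,f="w1.npz"):
    p=np.load(f);M=p["mtx"];v=np.array([uv[0]-M[0,2],uv[1]-M[1,2]]);r=np.hypot(*v);a=r/M[0,0]
    d=np.r_[v/r*np.sin(a),np.cos(a)];return p["origin"],R.from_quat(p["rotation"]).apply(d)
E
python3 - <<'E'
from h import *
I=cv2.imread("pics/wrist1.png")[:,:,::-1].copy()
g=blobs(I,(50,100,60),(85,255,255),(200,160,365,205));r=blobs(I,(0,120,80),(6,255,255),(200,160,365,205));b=blobs(I,(98,110,50),(118,255,255),(240,50,365,100))
print(g,r,b)
for n,uv,z in(("green",g[0][1],.082),("red",r[0][1],.082),("rocker",(236,177),.082),("bar",(225,177),.087)):
    o,d=wray(uv);print(n,np.round(o+d*(z-o[2])/d[2],4))
o1,d1=wray(b[0][1]);o2,d2=ray("top",(223.8,157.9))
A=0;B=0
for o,d in((o1,d1),(o2,d2)):
    P=np.eye(3)-np.outer(d,d);A=A+P;B=B+P@o
print("lip tri",np.linalg.solve(A,B))
# lip on arc: centrifuge plane, front mid from housing corners
fm=np.array([.4578,.199,0]);hin=fm+.238*EX+.093*EZ
for nm,(o,d) in(("wrist",(o1,d1)),("top",(o2,d2))):
    best=min(((np.linalg.norm(np.cross(hin+EX*(-.155*np.cos(t)+.009*np.sin(t))+EZ*(.155*np.sin(t)+.009*np.cos(t))-o,d)),t) for t in np.linspace(.6,1.05,451)))
    t=best[1];print(nm,best,hin+EX*(-.155*np.cos(t)+.009*np.sin(t))+EZ*(.155*np.sin(t)+.009*np.cos(t)))
print("shut",fm+(.140-.057)*EX+.102*EZ)
E
```

```text
[(246, [293.36, 187.96], [284, 180, 19, 16])] [(222, [337.41, 187.85], [329, 181, 18, 15])] [(1298, [300.0, 76.13], [264, 66, 75, 21])]
green [0.4807 0.1968 0.082 ]
red [0.4947 0.1388 0.082 ]
rocker [0.4771 0.2727 0.082 ]
bar [0.4741 0.2861 0.087 ]
lip tri [0.58853756 0.23135647 0.19935297]
wrist (np.float64(0.0016221623501779191), np.float64(0.763)) [0.58626483 0.23016531 0.20662429]
top (np.float64(0.0005602772938047314), np.float64(0.775)) [0.58759726 0.23048855 0.20788578]
shut [0.53846035 0.21856804 0.102     ]
```

```bash
python3 - <<'E'
from h import *
u=np.array([.475,.2868,.083]);n=-np.sin(np.radians(12))*EX+np.cos(np.radians(12))*EZ
go(u+.02*n);go(u)
E
```

```text
[-1.96 -3.57 18.84] [-0.07  0.18  0.3 ]
[-1.96 -3.57 20.84] [-0.07  0.18  0.3 ]
```

Request:
apply_moves([
  [-0.7,-1.2,3.5,0,0,0,0],
  [-1.4,-2.4,7,0,0,0,0],
  [-2,-3.6,10.5,0,0,0,0],
  [-2,-3.6,14,0,0,0,0],
  [-2,-3.6,17.3,0,0,0,0],
])

```text
time: 2.7
position: [0.4665, 0.2795, 0.1365]
tool_rot: [0.988, 0.118, 0.104, -0.011]
ft_force: [0.7, -0.2, -0.4]
grip_width: 0.0004
```

Request:
apply_moves([
  [0,0,0.8,0,0,0,0],
  [0,0,1.5,0,0,0,0],
  [0,0,2,0,0,0,0],
  [0,0,2.4,0,0,0,0],
  [0,0,2.8,0,0,0,0],
])

```text
time: 3.12
position: [0.4736, 0.2812, 0.1121]
tool_rot: [0.987, 0.117, 0.106, -0.012]
ft_force: [-0.1, 0.7, -0.1]
grip_width: 0.0004
```

```bash
python3 - <<'E'
from h import *
go([.475,.2868,.083])
E
```

```text
[-0.35 -0.51  1.  ] [ 0.08 -0.2  -0.1 ]
```

Request:
apply_moves([
  [-0.2,-0.4,0.1,0,0,0,0],
  [-0.2,-0.4,0.4,0,0,0,0],
  [-0.2,-0.4,0.6,0,0,0,0],
  [-0.2,-0.4,0.8,0,0,0,0],
  [-0.2,-0.4,0.8,0,0,0,0],
])

```text
time: 3.53
position: [0.4716, 0.2854, 0.103]
tool_rot: [0.987, 0.117, 0.105, -0.012]
ft_force: [-1.4, 1.0, 2.6]
grip_width: 0.0007
```

```bash
python3 - <<'E'
from h import *
go([.475,.2868,.083])
E
```

```text
[-0.06 -0.05  0.13] [ 0.07 -0.1  -0.07]
```

Request:
apply_moves([
  [0,0,0.2,0,0,0,0],
  [0,0,0.35,0,0,0,0],
  [0,0,0.5,0,0,0,0],
  [0,0,0.5,0,0,0,0],
])

```text
time: 3.87
position: [0.4717, 0.2855, 0.1024]
tool_rot: [0.987, 0.118, 0.106, -0.012]
ft_force: [-13.8, -3.7, 41.1]
grip_width: 0.0006
```

Request:
apply_moves([
  [0,0,-2,0,0,0,0],
  [0,0,-5,0,0,0,0],
  [0,0,-8,0,0,0,0],
  [0,0,-11,0,0,0,0],
  [0,0,-14,0,0,0,0],
])

```text
time: 4.28
position: [0.4432, 0.2782, 0.2356]
tool_rot: [0.988, 0.117, 0.104, -0.012]
ft_force: [0.5, 0.1, 0.5]
grip_width: 0.0007
```

```bash
python3 - <<'E'
from h import *
I=robot.camera("wrist");S=robot.camera("scene")
a=cv2.resize(I[140:205,200:340],(560,260),interpolation=2);b=cv2.resize(S[180:270,200:340],(560,360),interpolation=2)
S0=cv2.imread("pics/scene0.png")[180:270,200:340,::-1]
cv2.imwrite("pics/c2.png",cv2.resize(np.vstack([a,b]),None,fx=.95,fy=.95)[:,:,::-1])
o=robot.get_obs();print(o["position"],o["ft_force"])
go([.583,.2295,.26],0);go([.583,.2295,.207],0)
E
```

```text
[0.44572685 0.27951165 0.23924031] [-0.09330044  0.56772282 -0.05061251]
[12.74  8.08 -1.23] [  0.02 -12.58  -0.06]
[11.59  8.08  3.94] [  0.02 -12.58  -0.06]
```

View pics/c2.png

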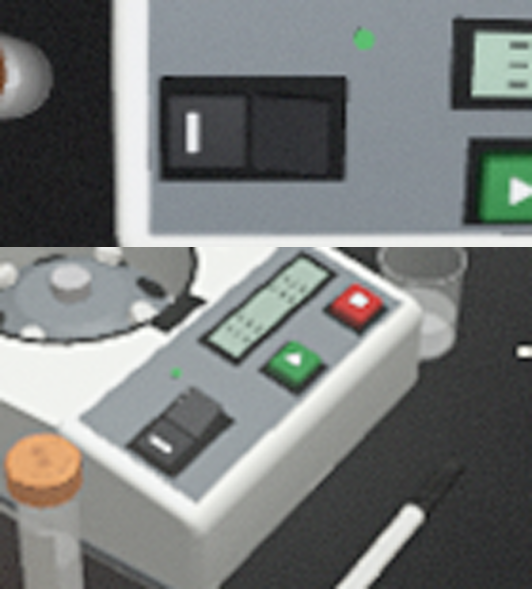

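The rocker now lies flat on the left with its right half raised, so it is on. The lid and keys are unchanged. Next is the lid.

Request:
apply_moves([
  [0,2,-3.3,0,0,0,0],
  [3,4,-3.5,0,-6,0,0],
  [6.5,6,-2.7,0,-12.6,0,0],
  [9.5,8,-2,0,-12.6,0,0],
  [12.7,8,-1.2,0,-12.6,0,0],
])

```text
time: 4.8
position: [0.5844, 0.2259, 0.2722]
tool_rot: [0.993, 0.116, -0.005, 0.002]
ft_force: [-0.3, 0.8, -0.3]
grip_width: 0.0004
```

Request:
apply_moves([
  [0,0,0.5,0,0,0,0],
  [0,0,1,0,0,0,0],
  [0,0,1.5,0,0,0,0],
])

```text
time: 5.05
position: [0.5794, 0.229, 0.2557]
tool_rot: [0.993, 0.118, -0.007, 0.001]
ft_force: [-0.4, -0.2, -0.4]
grip_width: 0.0002
```

```bash
python3 - <<'E'
from h import *
go([.583,.2295,.21],0)
hin=np.array([.4578,.199,0])+.238*EX+.093*EZ
for t in(.77,.6,.45,.3,.15,0,-.03): p=hin+EX*(-.155*np.cos(t)+.009*np.sin(t))+EZ*(.155*np.sin(t)+.009*np.cos(t));print(t,np.round(p,4),end=" ");go(p,0)
E
```

```text
[0.4  0.04 2.66] [ 0.07  0.82 -0.1 ]
0.77 [0.587  0.2304 0.2074] [0.81 0.05 2.92] [ 0.07  0.82 -0.1 ]
0.6 [0.5697 0.2261 0.1879] [-0.94  0.05  4.89] [ 0.07  0.82 -0.1 ]
0.45 [0.5573 0.2231 0.1685] [-2.2   0.05  6.85] [ 0.07  0.82 -0.1 ]
0.3 [0.5478 0.2208 0.1474] [-3.14  0.05  8.97] [ 0.07  0.82 -0.1 ]
0.15 [0.5415 0.2193 0.1251] [-3.76  0.05 11.22] [ 0.07  0.82 -0.1 ]
0 [0.5385 0.2186 0.102 ] [-4.04  0.04 13.53] [ 0.07  0.82 -0.1 ]
-0.03 [0.5383 0.2185 0.0973] [-4.05  0.04 13.99] [ 0.07  0.82 -0.1 ]
```

Request:
apply_moves([
  [0.4,0,1.2,0,0.8,0,0],
  [0.2,0,2.2,0,0.8,0,0],
  [-0.3,0,3,0,0.8,0,0],
  [-1,0,4,0,0.8,0,0],
  [-1.6,0,5,0,0.8,0,0],
])

```text
time: 5.47
position: [0.5626, 0.2255, 0.2075]
tool_rot: [0.993, 0.118, 0.001, 0.001]
ft_force: [0.0, 0.3, 1.3]
grip_width: 0.0003
```

Request:
apply_moves([
  [-0.5,0,1,0,0,0,0],
  [-0.9,0,2,0,0,0,0],
  [-1.3,0,3,0,0,0,0],
  [-1.6,0,4,0,0,0,0],
  [-1.6,0,4,0,0,0,0],
])

```text
time: 5.88
position: [0.5462, 0.2214, 0.1659]
tool_rot: [0.993, 0.118, -0.0, 0.001]
ft_force: [-0.6, -0.5, 0.6]
grip_width: 0.0005
```

```bash
python3 - <<'E'
from h import *
go([.5385,.2186,.102],0)
cv2.imwrite("pics/s3.png",robot.camera("scene")[90:290,120:360,::-1].repeat(2,0).repeat(2,1))
E
```

```text
[-0.81  0.09  4.49] [ 0.07  0.06 -0.05]
```

View pics/s3.png

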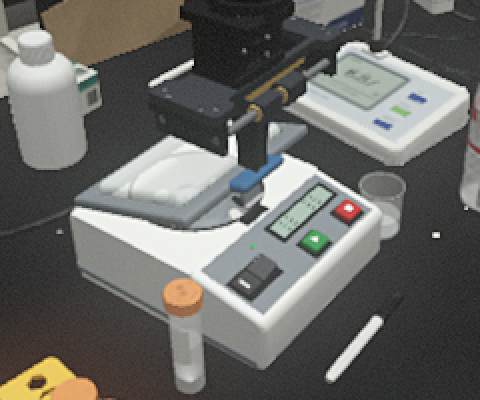

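The lid has come down to about 0.3 rad, with the fingers on the rear half of the blue lip. I'll carry on pushing, slightly forward of that spot.

Request:
apply_moves([
  [-0.6,0,1,0,0,0,0],
  [-0.9,0,2,0,0,0,0],
  [-1.1,0,3,0,0,0,0],
  [-1.1,0,3.8,0,0,0,0],
  [-1.1,0,4.3,0,0,0,0],
])

```text
time: 6.35
position: [0.5386, 0.2192, 0.1245]
tool_rot: [0.993, 0.118, 0.002, 0.0]
ft_force: [-0.5, 0.0, 2.4]
grip_width: 0.0004
```

Request:
apply_moves([
  [0,0,0.2,0,0,0,0],
  [0,0,0.4,0,0,0,0],
  [0,0,0.5,0,0,0,0],
  [0,0,0.5,0,0,0,0],
])

```text
time: 6.68
position: [0.5385, 0.219, 0.1195]
tool_rot: [0.993, 0.118, 0.001, 0.001]
ft_force: [1.0, 1.0, 0.8]
grip_width: 0.0005
```

Request:
apply_moves([
  [0,0,0.15,0,0,0,0],
  [0,0,0.3,0,0,0,0],
  [0,0,0.4,0,0,0,0],
  [0,0,0.4,0,0,0,0],
])

```text
time: 7.02
position: [0.5388, 0.2189, 0.1181]
tool_rot: [0.993, 0.118, 0.002, 0.001]
ft_force: [-5.7, -1.3, 15.8]
grip_width: 0.0003
```

Request:
apply_moves([
  [0,0,-0.5,0,0,0,0],
  [0,0,-2,0,0,0,0],
  [-2,0,-5,0,5,0,0],
  [-5,0,-8,0,12,0,0],
  [-8,0,-9,0,12,0,0],
])

```text
time: 7.43
position: [0.458, 0.1997, 0.2068]
tool_rot: [0.987, 0.117, 0.108, -0.012]
ft_force: [-1.2, -0.7, -0.7]
grip_width: 0.0007
```

```bash
python3 - <<'E'
from h import *
cv2.imwrite("pics/s4.png",robot.camera("scene")[90:290,120:360,::-1].repeat(2,0).repeat(2,1))
u=np.array([.482,.1964,.083]);n=-np.sin(np.radians(12))*EX+np.cos(np.radians(12))*EZ
go(u+.02*n);print(robot.get_obs()["position"])
E
```

```text
[0.4  0.96 8.8 ] [0.07 0.23 0.01]
[0.45056908 0.19874256 0.20644477]
```

View pics/s4.png

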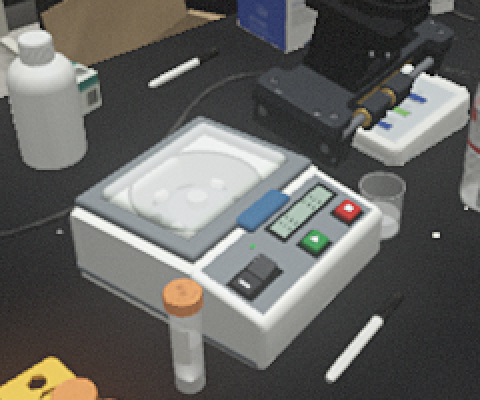

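The lid lies shut with the fingers clear of it, and the rocker is still on. Now the start key.

Request:
apply_moves([
  [0.2,0.5,2,0,0,0,0],
  [0.4,1,4.5,0,0,0,0],
  [0.4,1,7,0,0,0,0],
  [0.4,1,8.8,0,0,0,0],
  [0.4,1,8.8,0,0,0,0],
])

```text
time: 7.9
position: [0.4847, 0.1952, 0.1173]
tool_rot: [0.988, 0.117, 0.103, -0.012]
ft_force: [-0.7, 0.3, -0.1]
grip_width: 0.0002
```

```bash
python3 - <<'E'
from h import *
go([.482,.1964,.083])
E
```

```text
[-0.94 -0.18  1.41] [ 0.09  0.07 -0.11]
```

Request:
apply_moves([
  [-0.9,-0.2,0,0,0,0,0],
  [-0.9,-0.2,0.5,0,0,0,0],
  [-0.9,-0.2,1,0,0,0,0],
  [-0.9,-0.2,1.3,0,0,0,0],
  [-0.9,-0.2,1.3,0,0,0,0],
])

```text
time: 8.32
position: [0.4791, 0.1964, 0.1059]
tool_rot: [0.987, 0.117, 0.106, -0.012]
ft_force: [-0.3, -0.4, 0.6]
grip_width: 0.0009
```

Request:
apply_moves([
  [0,0,0.15,0,0,0,0],
  [0,0,0.3,0,0,0,0],
  [0,0,0.4,0,0,0,0],
  [0,0,0.4,0,0,0,0],
])

```text
time: 8.65
position: [0.4799, 0.1965, 0.102]
tool_rot: [0.987, 0.117, 0.106, -0.012]
ft_force: [0.4, -0.4, 1.0]
grip_width: 0.0002
```

Request:
apply_moves([
  [0,0,0.15,0,0,0,0],
  [0,0,0.3,0,0,0,0],
  [0,0,0.4,0,0,0,0],
  [0,0,0.4,0,0,0,0],
])

```text
time: 8.98
position: [0.4806, 0.1967, 0.0991]
tool_rot: [0.987, 0.117, 0.107, -0.012]
ft_force: [-3.3, -1.1, 12.2]
grip_width: 0.0003
```

Request:
apply_moves([
  [0,0,0.1,0,0,0,0],
  [0,0,0.15,0,0,0,0],
  [0,0,0.15,0,0,0,0],
])

```text
time: 9.23
position: [0.4806, 0.1967, 0.0988]
tool_rot: [0.987, 0.117, 0.107, -0.012]
ft_force: [-6.5, -2.2, 23.1]
grip_width: 0.0001
```

```bash
python3 - <<'E'
from h import *
o=robot.get_obs();print(o["position"],o["ft_force"],o["moment"])
cv2.imwrite("pics/s5.png",cv2.resize(robot.camera("scene")[170:270,200:330],None,fx=5,fy=5,interpolation=2)[:,:,::-1])
E
```

```text
[0.48060046 0.19668913 0.09878981] [-6.47359476 -2.24412224 23.08370735] [-0.23563602  0.50598508 -0.0623068 ]
```

View pics/s5.png

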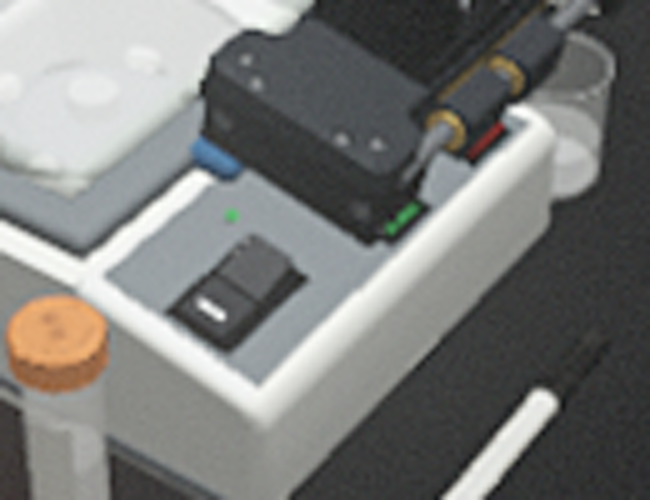

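The gripper hides the key, but the stop is firm at the depth expected for fully in. I'll back off and check the state of the machine.

Request:
apply_moves([
  [0,0,-1,0,0,0,0],
  [0,0,-4,0,0,0,0],
  [0,0,-8,0,0,0,0],
  [0,0,-11.5,0,0,0,0],
  [0,0,-15,0,0,0,0],
])

```text
time: 9.7
position: [0.4488, 0.1892, 0.2442]
tool_rot: [0.987, 0.117, 0.105, -0.012]
ft_force: [0.7, 0.1, 0.1]
grip_width: 0.0004
```

Request:
apply_moves([
  [0,0,0,0,0,0,0],
  [0,0,0,0,0,0,0],
  [0,0,0,0,0,0,0],
])

```text
time: 9.95
position: [0.4492, 0.1893, 0.2425]
tool_rot: [0.987, 0.117, 0.105, -0.012]
ft_force: [0.4, -0.2, 0.7]
grip_width: 0.001
```

```bash
python3 - <<'E'
from h import *
o=robot.get_obs();print(o["position"],o["ft_force"])
S=robot.camera("scene");W=robot.camera("wrist")
a=cv2.resize(S[110:290,150:330],(500,500),interpolation=2)
b=cv2.resize(W[60:240,140:400],(300,208),interpolation=2);b=np.vstack([b,np.zeros((292,300,3),np.uint8)])
cv2.imwrite("pics/f6.png",np.hstack([a,b])[:,:,::-1])
E
```

```text
[0.44917549 0.18934904 0.24252399] [ 0.40681157 -0.20929949  0.69127838]
```

View pics/f6.png

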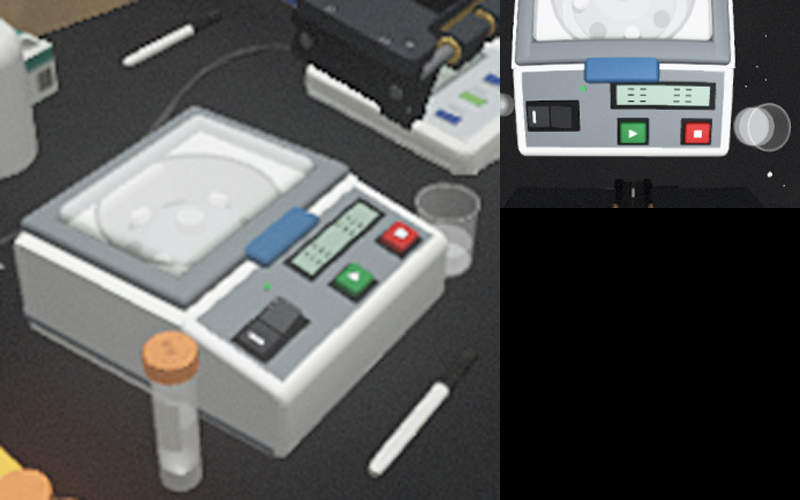

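```bash
python3 -c "
from rig import robot
print(robot.hand_in())"
```

```text
the job is handed in; nothing more can be done
None
```

The centrifuge's run should be started: I switched the rocker on, pushed the lid shut, then pressed the green start key and let it go. I handed in at about 10 s of the 48 s allowed, and the hand-in gives no verdict.

- **Rocker:** I pressed until it reached a firm stop. The push peaked at about 41 N at the fingertips, more than I intended. Pictures afterwards show the left half down and the right half raised.
- **Lid:** I pushed it down to its firm stop at about 16 N, then took the fingers off. It lies shut by itself in both later pictures.
- **Start key:** It met a firm stop about 3 mm below first contact, at up to 23 N, which fits fully in. The gripper hid the key while it was down, so this rests on force and depth. The display looks the same as before, so it gave no extra confirmation.
- **Last picture:** Both keys are up, the tube, beaker and marker look unmoved (by eye, not measured), and the gripper is clear of everything. No checks disagreed.

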